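Grade clay balls with the slotted scoop

ROBOT

A 6-joint arm with a two-finger parallel gripper is mounted at the origin on the work surface; the furniture and walls round the work are solid. World frame = base frame: x ahead of the robot, y to its left, z up, the work surface at z = 0. Lengths are in m, angles in rad, forces in N, time in s.
With the tool pointing down it reaches from about 0.35 to 0.775 m from the base axis. Payload 7.3 kg.
Tool frame: the origin (TCP) lies at the very end of the fingers, on their centre line; the grasp point (between the pads) lies 19 mm behind it; z points along the fingers, y is the direction in which the jaws open and shut (so a half turn about z gives the same grasp; the last joint's range is limited). The gripper opens to 92 mm and grips with 3 to 60 N. Pads are 19 mm wide; open, the fingers measure 130 mm over their backs; the gripper's body (75 mm by 190 mm) begins 47 mm behind the grasp point.
Start: joints at [-1.364, 0.342, 1.524, -0, 1.275, -0.146], TCP at [0.181, -0.493, 0.227] pointing down, gripper open.
Joint ranges: [-2.53, 2.53], [-0.77, 2.02], [0.04, 2.7], [-1, 4.14], [0.28, 2.66], [-3.11, 3.11]. Speed limits (rad/s): [2.57, 2.57, 3.14, 3.14, 3.14, 3.14].

INTERFACE

Orientations are given as [roll, pitch, yaw] about the fixed x, y, z axes, in that order (R = Rz(yaw) Ry(pitch) Rx(roll)).
In Python, from cell import observe, read_camera, camera_info, hand_in gives the robot as it stands.
- The arm moves only by the tool jog_arm, never from a script. Its argument "rows" is one flat list of numbers, 5 for each row, row after row: the finger opening in mm, from 0 to 91.8, then the shift along the tool's x, y, z in mm, then the turn about the tool's z in degrees. In form: [gripper, tx, ty, tz, roll, gripper, tx, ty, tz, roll, ...]. A call has 1 to 20 rows; each row shifts and turns the commanded pose from where the row before left it, along the tool's axes as they then stand; what a row does not reach is not made up. A row lasts 1/10 s, in which the tool goes at most 50 mm and 8.59 degrees, less where a joint would pass 70% of its speed; a pose out of reach is approached as far as the arm can. A call with a gripper value outside its range is refused whole. The fingers move at their own pace and stop on an object; "grip_force" is the grip in N (left out, the last holds). Time passes only in rows, so rows that do not move let the fingers close. It gives the time, the measured TCP pose, the force and the opening at its end, in the units of the state.
- observe(): the state, without advancing time (a new reading comes with each control period).
- read_camera(name): name is "scene" or "top"; returns (picture, depth): 384x512x3 uint8, red, green, blue; 384x512 float32, m along the optical axis (not along the pixel's ray), 0 where there is no reading.
- camera_info(name): a dict with "fx", "fy", "cx", "cy" (pixels), "extrinsics" (4x4, takes a point from camera to world coordinates). Camera axes: x right, y up, looking along -z (the intrinsics and any distortion apply to the point x, -y, -z); pixel columns grow to the right and rows downward; lengths in m; the calibration is good to about 2 mm. A picture is of the moment at which its call begins. camera_info takes no time and is no camera call.
- hand_in(): hands the job in, once; it reports no verdict.
The state is a dict: "time": time; "qpos": joint angles; "qvel": joint speeds; "joint_efforts": joint torques, N m; "tool_pos": TCP position; "tool_rot": TCP orientation; "contact_force": force on the tool from outside, world axes, zero at the start; "torque": the same for the moment, N m; "opening": finger opening in m.
Only numpy, scipy, OpenCV 4.12 (cv2) and the standard library are available. Lean on these libraries where they do the work, as an engineer would, in place of code of your own. Each camera call takes 0.05 s, during which the arm holds its last target. There are 200 camera calls.

TASK

Use the slotted scoop to lift the two large clay balls out of the sorting tray, letting the small ones slip between its bars and stay behind in the tray, and tip the two large balls into the white bowl. Move the balls only with the scoop, never with the gripper, and do not shove the bowl or disturb the tape roll. Finish with the scoop laid down in the tray or on the table, clear of the bowl.

Things in the scene. Friction and masses are not known exactly. Their poses are not given: they have to be found in the camera images.
- tray: Fixed plywood sorting tray, open top, 308 long (its x) x 180 wide (its y) x 45 mm high; walls and floor 6 mm thick: inside 296 x 168 mm, floor 6 mm above the table; a light edging adds 2 mm to the rim. Origin: centre of its underside. At the start the scoop lies in the -x end, its front pointing along the tray's +x, and the balls lie in the +x half. Its +x points to the robot's right (world -y) within 9 degrees.
- scoop: Loose slotted scoop of bare steel bar with a raised wooden handle, 0.18 kg, lying flat on the tray floor. Origin: underside of the middle of its bed; x points along the bars to the open front, z up. Bed 132 x 152 mm (x -66 to +66). At x = -62 mm the bars bend up into a back 50 mm high; short braces join it to the outer bars. It has no sides: a ball is kept by the slot it sits in.
- scoop_grip (a point): Centre of the scoop's wooden handle, at x = -100, y = 0, z = +85 mm in the scoop's frame. The handle is a short straight rounded grip along the scoop's x, 42 mm long, 26 mm wide (its y, the way to grip it from above) and 24 mm high.
- bowl: Loose white ceramic bowl, round, 196 mm across the rim, 70 mm high, 0.6 kg. Origin: centre of its underside. It stands to the right of the tray in some starts and to the left, beyond the scoop's handle, in others.
- large_1_center (a point): Centre of a large fired-clay ball, 60 mm diameter, hollow, 0.05 to 0.10 kg; it rolls freely. Axes mean nothing.
- large_2_center (a point): Centre of the other large ball, the same as large_1.
- large_1: The large ball of large_1_center; its origin is a point on its surface.
- large_2: The large ball of large_2_center; its origin is a point on its surface.
- small_1_center (a point): Centre of a small (undersized) fired-clay ball, 30 mm diameter, 0.02 kg, same material; it rolls freely.
- small_2_center (a point): Centre of another small ball, 30 mm diameter.
- small_3_center (a point): Centre of the third small ball, 30 mm diameter.
- tape_roll: Bystander: roll of tape lying flat at the far left of the table, 96 mm across, 25 mm high. Origin: centre of its underside.
- small_1: The small ball of small_1_center; its origin is a point on its surface.
- small_2: The small ball of small_2_center; its origin is a point on its surface.
- small_3: The small ball of small_3_center; its origin is a point on its surface.
- tray_far_end (a point): Foot of the inner face of the tray's +x end wall, on the tray floor, midway across: x = +148, y = 0, z = +6 mm in the tray's frame.
- scoop_front (a point): Middle of the open front, level with the bar tips: x = +66, y = 0, z = +4 mm in the scoop's frame. The four bars, 8 mm thick, underside z = 0, lie along x at y = -72, -24, +24, +72 mm (40 mm clear slots). A large ball drops into a slot and rolls along it at a tilt of about 10 degrees; a small one passes through. There is no front lip: carry it front up.
Not all that is in view belongs to the job. Leave any turquoise look-alike of the large_2 alone.

How it is judged:
By the outcome, as a careful person would: the job done as asked, in the order asked, and still so for the second after the job is handed in, with the robot touching nothing.
It also fails if it takes over 61 s, if anything falls off the work surface, if the arm or the gripper's body presses on something with over 40 N, if the wrist force passes 120 N, or if a joint passes its speed limit or range.

## Working session

There is one attempt and no reset: what is moved stays moved. The work goes in short steps, Python scripts to look and compute and a tool call to move; the robot and the scene stay as the last step left them, time stands still between calls to the robot, and variables do not carry over. Pictures are saved under pics/ and viewed, about 8 in all and at most 12, crops included, and the job is handed in when it is done.

Besides the shell and the picture viewer there is one more tool, called as name(argument=value, ...) on one line, values as JSON. jog_arm: Moves the arm, as the interface text tells. Its arguments: {"type":"object","properties":{"rows":{"type":"array","items":{"type":"number"}},"grip_force":{"type":"number"}},"required":["rows"]}

```bash
ls; mkdir -p pics; cat > h.py <<'E'
import numpy as np, cv2
from cell import observe, read_camera, camera_info, hand_in
def snap(n,f=None):
    p,d=read_camera(n)
    if f: cv2.imwrite('pics/'+f,p[:,:,::-1])
    return p,d
def world(n,u,v,depth):
    c=camera_info(n);E=np.array(c['extrinsics'])
    P=np.array([(u-c['cx'])/c['fx']*depth,-(v-c['cy'])/c['fy']*depth,-depth])
    return E[:3,:3]@P+E[:3,3]
def plane(n,u,v,z):
    E=np.array(camera_info(n)['extrinsics']);a=E[:3,3];b=world(n,u,v,1.)-a
    return a+b*(z-a[2])/b[2]
E
python3 - <<'E'
from h import *
a,da=snap('top');b,db=snap('scene')
np.savez('s0.npz',a=a,da=da,b=b,db=db)
cv2.imwrite('pics/t0.png',cv2.resize(a[:,:,::-1],(800,600)))
cv2.imwrite('pics/s0.png',cv2.resize(b[:,:,::-1],(800,600)))
print(observe())
for n in('top','scene'):print(camera_info(n))
E
```

```text
pics
{'time': 0.1, 'qpos': array([-1.36399417e+00,  3.42632912e-01,  1.52490846e+00, -2.65055861e-05,
        1.27544122e+00, -1.45966006e-01]), 'qvel': array([ 0.00047929, -0.002789  , -0.00217075,  0.00167897, -0.00043527,
       -0.0003549 ]), 'joint_efforts': array([ 1.79956045e-03, -4.32003522e+01, -2.44694138e+01,  7.19071249e-02,
        5.26411249e-02, -5.85136513e-05]), 'tool_pos': array([ 0.18133871, -0.49229187,  0.22612948]), 'tool_rot': array([-3.14021381e+00, -1.77086495e-04,  3.52775772e-01]), 'contact_force': array([-0.05070148,  0.85725206,  0.79404645]), 'torque': array([-0.00790327, -0.00137226,  0.0602664 ]), 'opening': 0.09197792095772878}
{'fx': 453.3433888589144, 'fy': 453.3433888589144, 'cx': 260.2686705642898, 'cy': 201.04043363294073, 'extrinsics': array([[-0.11527237,  0.97269268, -0.20144783,  0.1272121 ],
       [-0.99332973, -0.11346553,  0.02053327,  0.02957989],
       [-0.00288483,  0.20247104,  0.979284  ,  1.45098252],
       [ 0.        ,  0.        ,  0.        ,  1.        ]])}
{'fx': 358.9201552696161, 'fy': 358.9201552696161, 'cx': 248.20919934816882, 'cy': 187.34792318576967, 'extrinsics': array([[-4.18239363e-01,  4.76785562e-01, -7.73143818e-01,
        -6.00370618e-01],
       [-9.08336670e-01, -2.18996388e-01,  3.56321590e-01,
         5.10183790e-01],
       [ 5.73285739e-04,  8.51302596e-01,  5.24674719e-01,
         7.85786991e-01],
       [ 0.00000000e+00,  0.00000000e+00,  0.00000000e+00,
         1.00000000e+00]])}
```

View pics/t0.png

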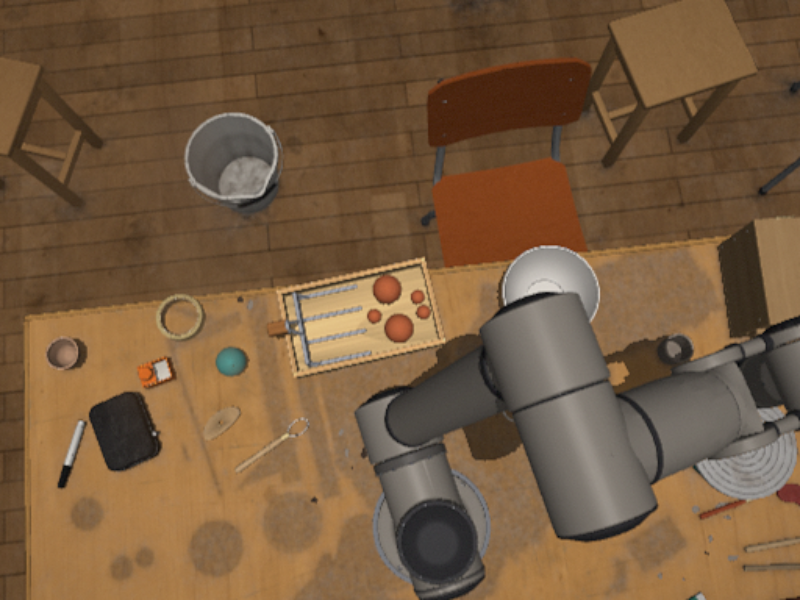

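View pics/s0.png

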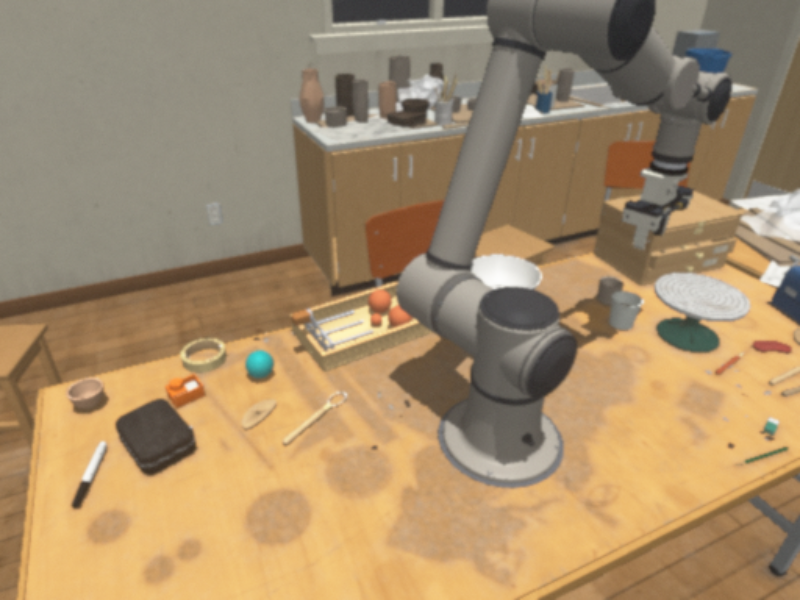

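Top view (800×600): the tray is centred at about (361,317), with the scoop in its left end and the handle at (281,328). The large orange balls are at (387,289) and (399,328), and the small ones at (375,316), (418,297) and (423,312). The bowl is at (551,290), partly under the arm, and the tape is at (180,317). The turquoise ball at (231,361), outside the tray, is the look-alike to leave alone. Next I'll measure.

```bash
python3 - <<'E'
from h import *
s=np.load('s0.npz');out={}
for n,k,d in(('top','a','da'),('scene','b','db')):
    im=s[k];dep=s[d];hsv=cv2.cvtColor(im,cv2.COLOR_RGB2HSV)
    m=((hsv[...,0]<9)&(hsv[...,1]>140)&(hsv[...,2]>70)).astype(np.uint8)*255
    x0,x1,y0,y1=(225,285,160,230) if n=='top' else (190,290,180,215)
    mm=np.zeros_like(m);mm[y0:y1,x0:x1]=m[y0:y1,x0:x1]
    for c in cv2.findContours(mm,cv2.RETR_EXTERNAL,cv2.CHAIN_APPROX_NONE)[0]:
        if cv2.contourArea(c)<8: continue
        (u,v),r=cv2.minEnclosingCircle(c);dd=dep[int(v),int(u)]
        print(n,'ball',np.round([u,v,r,cv2.contourArea(c)],1),'surf',world(n,u,v,dd).round(3),'z36',plane(n,u,v,.036).round(3),'z21',plane(n,u,v,.021).round(3))
# top point cloud
im=s['a'];dep=s['da'];v,u=np.mgrid[0:384,0:512]
P=np.stack([world('top',float(a),float(b),float(c)) for a,b,c in zip(u.ravel(),v.ravel(),dep.ravel())]).reshape(384,512,3)
np.save('P.npy',P)
hsv=cv2.cvtColor(im,cv2.COLOR_RGB2HSV)
w=(P[...,2]>.055)&(P[...,2]<.085)&(hsv[...,1]<60)&(u>315)&(u<390)&(v>150)&(v<215)
q=P[w];print('bowl rim',len(q),q.min(0),q.max(0))
A=np.c_[2*q[:,:2],np.ones(len(q))];x=np.linalg.lstsq(A,(q[:,:2]**2).sum(1),rcond=None)[0];print(x[:2],np.sqrt(x[2]+x[0]**2+x[1]**2))
w=(P[...,2]>.09)&(P[...,2]<.13)&(u>165)&(u<200)&(v>200)&(v<220)
if w.sum():q=P[w];print('handle',w.sum(),q.mean(0),q.min(0),q.max(0))
w=(P[...,2]>.039)&(P[...,2]<.055)&(u>165)&(u<290)&(v>160)&(v<245)
q=P[w];r=cv2.minAreaRect((q[:,:2]*1000).astype(np.float32));print('rim',r,np.median(q[:,2]))
c=cv2.resize(im[150:250,160:300],(798,570),interpolation=cv2.INTER_CUBIC);cv2.imwrite('pics/c0.png',c[:,:,::-1])
E
```

```text
Traceback (most recent call last):
  File "h.py", line 8, in world
    c=camera_info(n);E=np.array(c['extrinsics'])
ValueError: time passes only in moves, steps and waits
```

```bash
cat > h.py <<'E'
import numpy as np, cv2, functools
from cell import observe, read_camera, camera_info, hand_in
ci=functools.lru_cache(None)(camera_info)
def snap(n,f=None):
    p,d=read_camera(n)
    if f: cv2.imwrite('pics/'+f,p[:,:,::-1])
    return p,d
def world(n,u,v,depth):
    c=ci(n);E=np.array(c['extrinsics'])
    P=np.stack([(u-c['cx'])/c['fx']*depth,-(v-c['cy'])/c['fy']*depth,-depth+0*u],-1)
    return P@E[:3,:3].T+E[:3,3]
def plane(n,u,v,z):
    E=np.array(ci(n)['extrinsics']);a=E[:3,3];b=world(n,u,v,1.)-a
    return a+b*(z-a[2])/b[2]
def cloud(n,dep):
    v,u=np.mgrid[0:384,0:512]
    return world(n,u.astype(float),v.astype(float),dep.astype(float)),u,v
E
cat > m.py <<'E'
from h import *
s=np.load('s0.npz')
for n,k,d in(('top','a','da'),('scene','b','db')):
    im=s[k];dep=s[d];hsv=cv2.cvtColor(im,cv2.COLOR_RGB2HSV)
    x0,x1,y0,y1=(225,285,160,230) if n=='top' else (225,290,180,215)
    if n=='top': print(hsv[185,248],hsv[210,255],hsv[200,230])
    m=((hsv[...,0]<12)&(hsv[...,1]>130)&(hsv[...,2]>60)).astype(np.uint8)*255
    mm=np.zeros_like(m);mm[y0:y1,x0:x1]=m[y0:y1,x0:x1]
    for c in cv2.findContours(mm,cv2.RETR_EXTERNAL,cv2.CHAIN_APPROX_NONE)[0]:
        if cv2.contourArea(c)<8: continue
        (u,v),r=cv2.minEnclosingCircle(c);dd=dep[int(v),int(u)]
        print(n,'ball',np.round([u,v,r,cv2.contourArea(c)],1),'surf',world(n,u,v,dd).round(3),'z36',plane(n,u,v,.036).round(3),'z21',plane(n,u,v,.021).round(3))
im=s['a'];P,u,v=cloud('top',s['da'])
hsv=cv2.cvtColor(im,cv2.COLOR_RGB2HSV)
w=(P[...,2]>.055)&(P[...,2]<.085)&(hsv[...,1]<60)&(u>315)&(u<390)&(v>150)&(v<215)
q=P[w];print('bowl rim',len(q),q.min(0),q.max(0))
A=np.c_[2*q[:,:2],np.ones(len(q))];x=np.linalg.lstsq(A,(q[:,:2]**2).sum(1),rcond=None)[0];print(x[:2],np.sqrt(x[2]+x[0]**2+x[1]**2))
w=(P[...,2]>.08)&(P[...,2]<.13)&(u>165)&(u<205)&(v>195)&(v<225)
if w.sum():q=P[w];print('handle',w.sum(),q.mean(0),q.min(0),q.max(0),cv2.minAreaRect((q[:,:2]*1000).astype(np.float32)))
w=(P[...,2]>.039)&(P[...,2]<.055)&(u>165)&(u<290)&(v>160)&(v<245)
q=P[w];print('rim',cv2.minAreaRect((q[:,:2]*1000).astype(np.float32)),np.median(q[:,2]))
c=cv2.resize(im[150:250,160:300],(798,570),interpolation=cv2.INTER_CUBIC);cv2.imwrite('pics/c0.png',c[:,:,::-1])
E
python3 m.py
```

```text
[  9 167 191] [  9 169 192] [ 19 104 225]
top ball [254.8 209.7   8.9 225.5] surf [0.387 0.021 0.065] z36 [0.393 0.02  0.036] z21 [0.395 0.02  0.021]
top ball [239.  202.    4.2  45.5] surf [0.423 0.067 0.035] z36 [0.423 0.067 0.036] z21 [0.426 0.068 0.021]
top ball [270.5 199.1   4.2  44. ] surf [ 0.42  -0.033  0.038] z36 [ 0.421 -0.033  0.036] z21 [ 0.424 -0.034  0.021]
top ball [266.8 189.5   4.1  42. ] surf [ 0.453 -0.025  0.038] z36 [ 0.454 -0.025  0.036] z21 [ 0.457 -0.026  0.021]
top ball [247.1 184.7   8.9 220.5] surf [0.469 0.036 0.068] z36 [0.477 0.036 0.036] z21 [0.48  0.036 0.021]
scene ball [255.4 201.9   7.  100. ] surf [0.372 0.033 0.056] z36 [0.399 0.02  0.036] z21 [0.419 0.01  0.021]
scene ball [242.5 196.5  11.1 170.5] surf [0.455 0.048 0.035] z36 [0.453 0.049 0.036] z21 [0.474 0.039 0.021]
bowl rim 414 [ 0.35605054 -0.38856584  0.05510907] [ 0.51921623 -0.19551717  0.07499575]
[ 0.42264399 -0.29084532] 0.09250806374218994
handle 143 [0.4062422  0.25024114 0.09949836] [0.39397712 0.22543898 0.08024021] [0.42150373 0.27399617 0.11001872] ((407.7734069824219, 250.09255981445312), (26.707027435302734, 48.19844436645508), 4.030801296234131)
rim ((423.2254333496094, 95.12744140625), (184.81504821777344, 312.60614013671875), 6.440925598144531) 0.04653546363020844
```

View pics/c0.png

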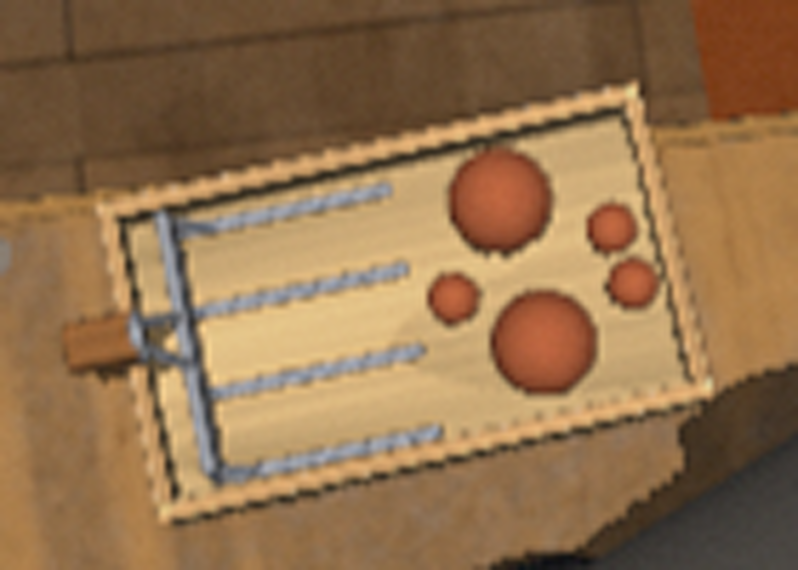

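The crop shows the scoop's bars lying parallel to the tray, with the large balls at crop (500,200) and (543,342). These are the only two 60 mm orange balls, and both are inside the tray. The small balls are at (453,298), (611,227) and (632,283). I'll move toward the tray first.

jog_arm(rows=[91,37,-15,0,0,91,37,-15,0,0,91,37,-15,0,0,91,37,-15,0,0,91,37,-15,0,0,91,37,-15,0,0,91,37,-15,0,0,91,37,-15,0,0,91,37,-15,0,0,91,0,0,0,-8.4,91,0,0,0,-8.4,91,0,0,0,-8.4,91,0,0,0,-8.4,91,0,0,0,-8.4,91,0,0,0,-8.4,91,0,0,0,-8.4,91,0,0,0,-8.4,91,0,0,0,-8.4,91,0,0,0,0], grip_force=40)

```text
time: 2.0
tool_pos: [0.4471, -0.2508, 0.2264]
tool_rot: [-3.141, -0.001, 1.674]
contact_force: [-0.7, 0.8, -0.1]
opening: 0.0909
```

```bash
cat > m2.py <<'E'
from h import *
a,da=snap('top');b,db=snap('scene');np.savez('s1.npz',a=a,da=da,b=b,db=db)
P,u,v=cloud('top',da)
for z0 in(.09,.097):
    w=(P[...,2]>z0)&(P[...,2]<.13)&(u>160)&(u<197)&(v>195)&(v<225)
    q=P[w];print('handle top',len(q),q.mean(0).round(4),cv2.minAreaRect((q[:,:2]*1000).astype(np.float32)),np.percentile(q[:,2],[50,95]))
Q,u,v=cloud('scene',db)
w=(Q[...,2]>.085)&(Q[...,2]<.13)&(abs(Q[...,0]-.408)<.05)&(abs(Q[...,1]-.25)<.04)
q=Q[w];print('handle scene',len(q),q.mean(0).round(4),cv2.minAreaRect((q[:,:2]*1000).astype(np.float32)),np.percentile(q[:,2],[50,95]))
# floor edges & bars: steel mask low saturation in tray, z<.03
hsv=cv2.cvtColor(a,cv2.COLOR_RGB2HSV)
m=(hsv[...,1]<60)&(P[...,2]<.035)&(abs(P[...,0]-.42)<.1)&(P[...,1]>.06)&(P[...,1]<.2)
q=P[m];t=np.array([.112,-.994]);n=np.array([.994,.112]);c=np.array([.4232,.0951])
ty=(q[:,:2]-c)@n;tx=(q[:,:2]-c)@t
for y in(-72,-24,24,72):
    k=abs(ty*1000-y-2)<14
    if k.sum()>4:
        f=np.polyfit(tx[k],ty[k],1);print('bar',y,k.sum(),'slope deg',np.degrees(f[0]).round(2),'ty at tx=-.05',f[0]*-.05+f[1],'max tx',tx[k].max())
print(observe()['time'])
E
python3 m2.py
```

```text
handle top 132 [0.4066 0.2515 0.1008] ((407.55572509765625, 250.8245849609375), (26.6486873626709, 47.23283767700195), 7.665725231170654) [0.1013235  0.10702663]
handle top 112 [0.4074 0.2521 0.1021] ((407.48114013671875, 252.96151733398438), (26.617454528808594, 42.90156936645508), 6.4575605392456055) [0.10177807 0.1072893 ]
handle scene 111 [0.4018 0.2557 0.0979] ((406.92498779296875, 253.17977905273438), (28.938905715942383, 48.13102340698242), 3.6827991008758545) [0.10010515 0.10515311]
bar 24 23 slope deg 0.6 ty at tx=-.05 0.02691811281751976 max tx -0.06987295931118226
bar 72 77 slope deg -0.68 ty at tx=-.05 0.07387075248015759 max tx 0.005920173363657593
2.1
```

jog_arm(rows=[91,39,1,0,-0.5,91,39,1,0,0,91,39,1,0,0,91,39,1,0,0,91,39,1,0,0,91,39,1,0,0,91,39,1,0,0,91,39,1,0,0,91,39,1,0,0,91,39,1,0,0,91,39,1,0,0,91,39,1,0,0,91,37,0,0,0,91,0,0,30,0,91,0,0,30,0,91,0,0,0,0])

```text
time: 3.7
tool_pos: [0.4016, 0.2517, 0.1635]
tool_rot: [-3.134, 0.002, 1.679]
contact_force: [-0.0, -0.6, -0.1]
opening: 0.0907
```

jog_arm(rows=[91,0,6,20,0,91,0,0,30,0,91,0,0,30,0,91,0,0,11,0,91,0,0,0,0,91,0,0,0,0])

```text
time: 4.3
tool_pos: [0.411, 0.2533, 0.0771]
tool_rot: [3.14, -0.0, 1.68]
contact_force: [0.1, -0.2, 0.2]
opening: 0.0912
```

jog_arm(rows=[91,0,-3,4,0,91,0,0,0,0,60,0,0,0,0,30,0,0,0,0,10,0,0,0,0,10,0,0,0,0,10,0,0,0,0,10,0,0,0,0,10,0,0,0,0], grip_force=40)

```text
time: 5.2
tool_pos: [0.407, 0.2527, 0.0716]
tool_rot: [-3.142, 0.0, 1.681]
contact_force: [-0.5, 0.3, 0.4]
opening: 0.0397
```

jog_arm(rows=[10,0,0,0,0,10,0,0,0,0,10,0,0,0,0,10,0,0,0,0])

```text
time: 5.6
tool_pos: [0.4071, 0.2527, 0.0717]
tool_rot: [3.141, -0.0, 1.681]
contact_force: [0.8, 0.1, 0.2]
opening: 0.0258
```

jog_arm(rows=[10,-6,2,0,0,10,-6,0,0,0,10,-6,0,0,0,10,-6,0,0,0,10,-6,0,0,0,10,-6,0,0,0,10,-6,0,0,0,10,-6,0,0,0,10,-6,0,0,0,10,-6,0,0,0,10,-6,0,0,0,10,-6,0,0,0,10,-6,0,0,0,10,-6,0,0,0,10,-6,0,0,0,10,-6,0,0,0,10,0,0,0,0])

```text
time: 7.3
tool_pos: [0.4196, 0.1566, 0.0716]
tool_rot: [-3.141, 0.001, 1.68]
contact_force: [0.8, -0.5, -0.3]
opening: 0.0256
```

```bash
cat > v.py <<'E'
import sys
from h import *
a,da=snap('top');b,db=snap('scene')
f=lambda i,r0,r1,c0,c1:cv2.resize(i[r0:r1,c0:c1],None,fx=4,fy=4,interpolation=cv2.INTER_CUBIC)
A=[int(x) for x in sys.argv[2:6]] or None
o=np.hstack([f(a,160,250,160,260+40),f(b,150,240,180,240)]) if A is None else cv2.resize(a[A[0]:A[1],A[2]:A[3]],(480,480))
cv2.imwrite('pics/'+sys.argv[1],o[:,:,::-1])
np.savez('s.npz',a=a,da=da,b=b,db=db)
t=np.array([.112,-.994]);n=np.array([.994,.112]);c=np.array([.4232,.0951])
hsv=cv2.cvtColor(a,cv2.COLOR_RGB2HSV)
m=((hsv[...,0]<12)&(hsv[...,1]>130)&(hsv[...,2]>60)).astype(np.uint8)*255
m[:150]=0;m[240:]=0;m[:,:200]=0;m[:,400:]=0
for k in cv2.findContours(m,cv2.RETR_EXTERNAL,cv2.CHAIN_APPROX_NONE)[0]:
    if cv2.contourArea(k)<20: continue
    (u,v),r=cv2.minEnclosingCircle(k);z=.036 if r>6 else .021
    p=plane('top',u,v,z)[:2]-c;s=world('top',u,v,float(da[int(v),int(u)]))
    print('r %.1f'%r,'tray xy',(p@t).round(4),(p@n).round(4),'surf',s.round(3))
print(observe()['tool_pos'],observe()['contact_force'],observe()['time'])
E
python3 v.py c1.png
```

```text
r 9.1 tray xy 0.0765 -0.0463 surf [0.382 0.014 0.057]
r 4.2 tray xy 0.0273 0.0001 surf [0.424 0.068 0.033]
r 4.2 tray xy 0.1283 -0.0138 surf [ 0.422 -0.033  0.032]
r 4.2 tray xy 0.1242 0.0198 surf [ 0.454 -0.026  0.035]
r 9.3 tray xy 0.069 0.0539 surf [0.476 0.033 0.068]
r 47.2 tray xy 0.3425 0.0804 surf [ 0.647 -0.304 -0.325]
[0.41950031 0.15703621 0.07159884] [-0.13727116  0.08023762  0.62630153] 7.4
```

View pics/c1.png

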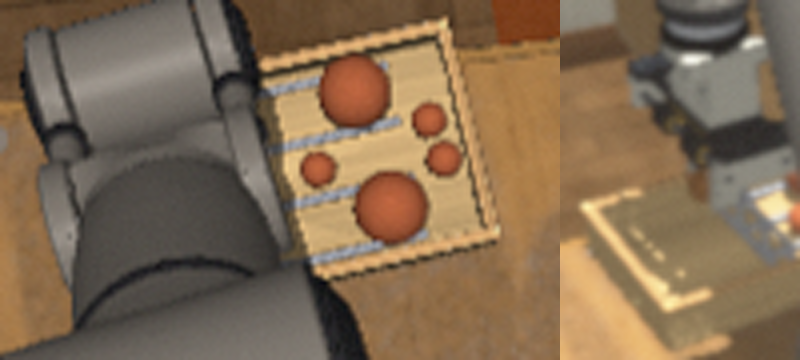

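The picture shows both large balls sitting in the outer slots, at crop (355,90) and (391,206). The small balls are in or ahead of the middle slot, at (318,168), (428,119) and (443,157). Now I'll tilt the front up about the heel by lowering the handle and drawing it back.

jog_arm(rows=[10,0,0,0,0,10,2.6,0,1.4,0,10,2.6,0,1.5,0,10,2.6,0,1.5,0,10,2.6,0,1.6,0,10,2.6,0,1.7,0,10,2.6,0,1.7,0,10,2.6,0,1.8,0,10,2.6,0,1.8,0,10,0,0,0,0], grip_force=20)

```text
time: 8.4
tool_pos: [0.4171, 0.1786, 0.0584]
tool_rot: [-3.141, -0.0, 1.681]
contact_force: [-0.5, 0.1, 1.7]
opening: 0.0259
```

```bash
python3 v.py c2.png
```

```text
r 9.0 tray xy -0.0061 -0.0426 surf [0.375 0.095 0.066]
r 4.2 tray xy 0.0273 0.0001 surf [0.425 0.068 0.029]
r 4.2 tray xy 0.1283 -0.0138 surf [ 0.421 -0.033  0.036]
r 4.1 tray xy 0.124 0.02 surf [ 0.453 -0.025  0.037]
r 9.2 tray xy -0.0044 0.0507 surf [0.466 0.104 0.066]
r 47.3 tray xy 0.3434 0.0836 surf [ 0.654 -0.306 -0.334]
[0.41699446 0.17843939 0.05850465] [-0.0079531   0.75348975  2.20660423] 8.5
```

View pics/c2.png

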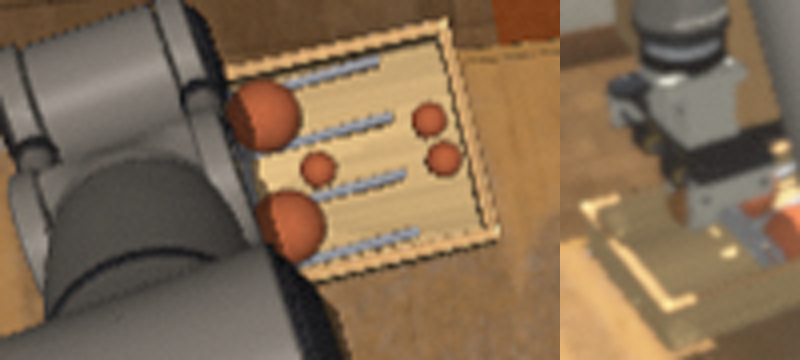

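Both large balls rolled to the back, at crop (265,117) and (290,226). The small balls are unmoved. Now I'll grip hard and lift a little as a test.

jog_arm(rows=[10,0,0,0,0,10,0,0,0,0,10,0,0,0,0,10,0,0,-3,0,10,0,0,-5,0,10,0,0,-6,0,10,0,0,-6,0,10,0,0,0,0,10,0,0,0,0], grip_force=60)

```text
time: 9.4
tool_pos: [0.4173, 0.1782, 0.0789]
tool_rot: [3.141, 0.0, 1.681]
contact_force: [0.9, -0.4, -3.8]
opening: 0.0255
```

```bash
cat > tilt.py <<'E'
from h import *
# front height of scoop: steel-coloured points from top camera in the scoop's sweep
s=np.load('s.npz');a=s['a'];P,u,v=cloud('top',s['da'])
hsv=cv2.cvtColor(a,cv2.COLOR_RGB2HSV)
t=np.array([.112,-.994]);n=np.array([.994,.112]);o=observe()['tool_pos'][:2]
l=(P[...,:2]-o)@t;y=(P[...,:2]-o)@n
m=(hsv[...,1]<70)&(l>.03)&(l<.19)&(abs(y)<.09)&(P[...,2]<observe()['tool_pos'][2]+.05)&(P[...,2]>-.02)
for d in np.arange(.03,.19,.02):
    k=m&(l>=d)&(l<d+.02)
    if k.sum()>3: print('fwd %.2f n %d z %.3f'%(d+.01,k.sum(),np.median(P[...,2][k])))
E
python3 v.py c3.png; python3 tilt.py
```

```text
r 9.1 tray xy -0.0013 -0.0403 surf [0.374 0.09  0.086]
r 4.1 tray xy 0.0273 0.0007 surf [0.423 0.068 0.04 ]
r 4.2 tray xy 0.1283 -0.0138 surf [ 0.422 -0.033  0.03 ]
r 4.2 tray xy 0.1242 0.0198 surf [ 0.454 -0.026  0.034]
r 9.1 tray xy -0.0012 0.0562 surf [0.466 0.1   0.086]
r 47.3 tray xy 0.3434 0.0836 surf [ 0.651 -0.304 -0.323]
[0.41707109 0.17810761 0.07857597] [ 0.23533229  0.36876639 -3.82189113] 9.5
fwd 0.04 n 11 z 0.047
fwd 0.06 n 82 z 0.035
fwd 0.08 n 17 z 0.053
fwd 0.10 n 42 z 0.043
fwd 0.12 n 76 z 0.044
fwd 0.14 n 75 z 0.049
fwd 0.16 n 76 z 0.054
fwd 0.18 n 32 z 0.057
```

```bash
cat > bowl.py <<'E'
from h import *
from scipy.optimize import least_squares
s=np.load('s.npz');a=s['a'];P,u,v=cloud('top',s['da']);hsv=cv2.cvtColor(a,cv2.COLOR_RGB2HSV)
w=(P[...,2]>.062)&(P[...,2]<.085)&(hsv[...,1]<60)&(hypot:=np.hypot(P[...,0]-.42,P[...,1]+.29)<.12)
q=P[w][:,:2]
# outermost rim points per azimuth
c=q.mean(0)
for _ in range(3):
    r=np.hypot(*(q-c).T);k=r>.08
    f=least_squares(lambda p:np.hypot(q[k,0]-p[0],q[k,1]-p[1])-p[2],[*c,.095],loss='soft_l1',f_scale=.003).x;c=f[:2]
print('bowl',f,k.sum(),len(q),q.min(0),q.max(0))
E
python3 bowl.py
```

```text
bowl [ 0.42251475 -0.29076839  0.09387847] 376 376 [ 0.32647168 -0.38890985] [ 0.51982236 -0.19431678]
```

jog_arm(rows=[10,0,0,-8,0,10,0,0,-14,0,10,0,0,-16,0,10,0,0,-16,0,10,0,0,-16,0,10,0,0,-16,0,10,0,0,-16,0,10,0,0,-16,0,10,0,0,-14,0,10,0,0,-10,0,10,0,0,-5,0,10,0,0,0,0,10,0,0,0,0])

```text
time: 10.8
tool_pos: [0.4169, 0.1781, 0.2252]
tool_rot: [-3.141, 0.0, 1.681]
contact_force: [-0.2, -0.5, -2.3]
opening: 0.0257
```

```bash
python3 v.py c4.png; python3 tilt.py
```

```text
r 12.2 tray xy 0.0026 -0.0099 surf [0.374 0.083 0.23 ]
r 4.2 tray xy 0.1283 -0.0138 surf [ 0.422 -0.033  0.03 ]
r 4.1 tray xy 0.1241 0.0199 surf [ 0.454 -0.026  0.031]
r 10.4 tray xy -0.0052 0.0986 surf [0.467 0.1   0.23 ]
r 47.2 tray xy 0.3429 0.082 surf [ 0.651 -0.305 -0.331]
[0.41686688 0.17808148 0.22499348] [-0.46810553 -0.73655897 -2.81504487] 10.9
fwd 0.04 n 6 z 0.110
fwd 0.06 n 81 z 0.181
fwd 0.08 n 24 z 0.188
fwd 0.10 n 48 z 0.189
fwd 0.12 n 82 z 0.191
fwd 0.14 n 76 z 0.196
fwd 0.16 n 75 z 0.200
fwd 0.18 n 41 z 0.204
```

View pics/c4.png

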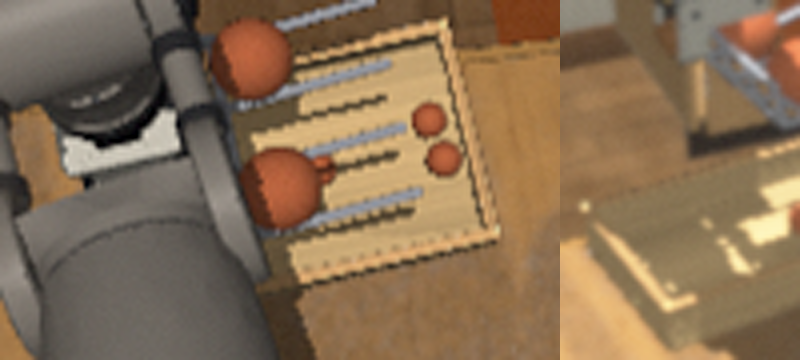

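The picture shows the two large balls on the raised, front-up scoop. The small balls are still in the tray at (325,168), (428,119) and (443,157). Now I'll carry them to the bowl.

jog_arm(rows=[10,-5,-1,0,0,10,-10,-2,0,0,10,-15,-2.5,0,0,10,-20,-3,0,0,10,-20,-3,0,0,10,-20,-3,0,0,10,-20,-3,0,0,10,-20,-3,0,0,10,-20,-3,0,0,10,-20,-3,0,0,10,-20,-3,0,0,10,-20,-3,0,0,10,-20,-3,0,0,10,-18,-3,0,0,10,-15,-2.5,0,0,10,-12,-2,0,0,10,-9,-2,0,0,10,-6,-1,0,0,10,-5,-1,0,0,10,-3,0,0,0])

```text
time: 12.9
tool_pos: [0.4032, -0.1233, 0.2257]
tool_rot: [-3.141, -0.0, 1.681]
contact_force: [-0.1, 0.2, -3.0]
opening: 0.0257
```

```bash
sed -i 's/abs(y)<.09/abs(y)<.08/' tilt.py; cat > v2.py <<'E'
import sys
from h import *
a,da=snap('top');b,db=snap('scene');np.savez('s.npz',a=a,da=da,b=b,db=db)
f=lambda i:cv2.resize(i,(400,400),interpolation=cv2.INTER_CUBIC)
o=np.hstack([f(a[120:260,260:400]),f(b[100:240,220:360])])
cv2.imwrite('pics/'+sys.argv[1],o[:,:,::-1])
for n,im,d in(('top',a,da),('scene',b,db)):
    hsv=cv2.cvtColor(im,cv2.COLOR_RGB2HSV)
    m=((hsv[...,0]<12)&(hsv[...,1]>130)&(hsv[...,2]>60)).astype(np.uint8)*255
    if n=='top': m[:150]=0;m[240:]=0;m[:,:200]=0;m[:,400:]=0
    else: m[:135]=0;m[260:]=0;m[:,:180]=0;m[:,420:]=0
    for k in cv2.findContours(m,cv2.RETR_EXTERNAL,cv2.CHAIN_APPROX_NONE)[0]:
        if cv2.contourArea(k)<15: continue
        (u,v),r=cv2.minEnclosingCircle(k)
        print(n,np.round([u,v,r]),'surf',world(n,u,v,float(d[int(v),int(u)])).round(3))
S=observe();print(S['tool_pos'],S['contact_force'],S['time'])
E
python3 v2.py c5.png; python3 tilt.py
```

```text
top [239. 202.   4.] surf [0.422 0.067 0.041]
top [338. 200.  10.] surf [ 0.357 -0.21   0.232]
top [267. 190.   4.] surf [ 0.453 -0.025  0.036]
top [364. 155.  12.] surf [ 0.631 -0.448 -0.314]
top [282. 154.   5.] surf [ 0.673 -0.12  -0.316]
scene [317. 152.   7.] surf [ 0.344 -0.197  0.223]
scene [304. 144.   4.] surf [ 0.432 -0.198  0.218]
scene [238. 155.  16.] surf [ 0.878 -0.115 -0.014]
scene [280. 152.  18.] surf [ 0.903 -0.371 -0.059]
[ 0.40336944 -0.12326026  0.22568892] [ 0.36055125  0.08010718 -3.55122357] 13.0
fwd 0.08 n 12 z 0.182
fwd 0.10 n 32 z 0.186
fwd 0.12 n 74 z 0.190
fwd 0.14 n 104 z 0.192
fwd 0.16 n 210 z 0.014
fwd 0.18 n 252 z 0.008
```

View pics/c5.png

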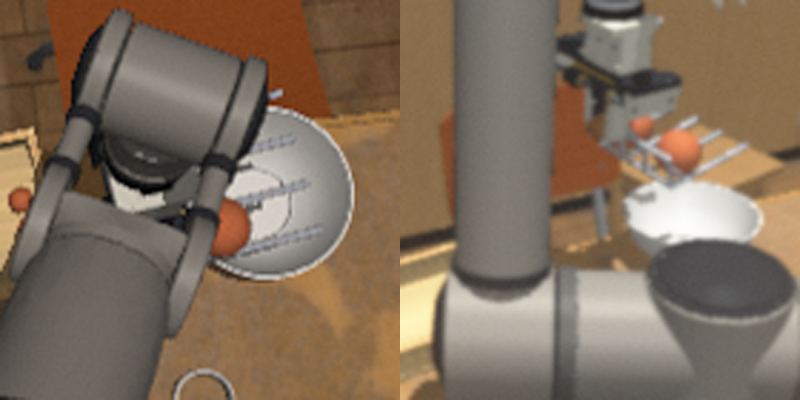

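The scoop is front-up over the bowl with both balls at its back, at left (225,230) and right (640,128)/(682,150). Now I'll ease the grip in stages so the front droops.

jog_arm(rows=[10,0,0,0,0,10,0,0,0,0,10,0,0,0,0], grip_force=22)

```text
time: 13.3
tool_pos: [0.4033, -0.1229, 0.2257]
tool_rot: [-3.142, 0.0, 1.681]
contact_force: [-1.1, 0.3, -3.3]
opening: 0.0256
```

```bash
cat > d.py <<'E'
from h import *
b,db=snap('scene');Q,u,v=cloud('scene',db);np.savez('sd.npz',b=b,db=db)
S=observe();o=S['tool_pos'][:2];t=np.array([.110,-.994]);n=np.array([.994,.110])
hsv=cv2.cvtColor(b,cv2.COLOR_RGB2HSV)
l=(Q[...,:2]-o)@t;y=(Q[...,:2]-o)@n
m=(hsv[...,1]<80)&(l>.05)&(l<.19)&(abs(y)<.09)&(Q[...,2]>.085)&(Q[...,2]<.25)
if m.sum()>10:
    f=np.polyfit(l[m],Q[...,2][m],1);r=abs(Q[...,2][m]-np.polyval(f,l[m]))<.012
    f=np.polyfit(l[m][r],Q[...,2][m][r],1);print('bars n',m.sum(),r.sum(),'front-up deg',np.degrees(np.arctan(f[0])).round(1),'z@.15',np.polyval(f,.15).round(3),'max fwd',l[m].max().round(3))
k=((hsv[...,0]<12)&(hsv[...,1]>130)&(hsv[...,2]>60)&(l>-.05)&(l<.3)&(abs(y)<.12)&(Q[...,2]>.01))
for s in(-1,1):
    kk=k&(y*s>.015)
    if kk.sum()>5: print('ball side',s,'n',kk.sum(),'fwd',l[kk].mean().round(3),'z',Q[...,2][kk].mean().round(3))
print(S['tool_pos'].round(4),S['contact_force'].round(1),S['time'],S['opening'])
E
python3 d.py
```

```text
bars n 154 145 front-up deg 6.9 z@.15 0.19 max fwd 0.174
ball side -1 n 127 fwd 0.07 z 0.216
ball side 1 n 36 fwd 0.072 z 0.218
[ 0.4033 -0.123   0.2257] [ 0.2  0.2 -3.5] 13.35 0.025891852089464755
```

jog_arm(rows=[10,0,0,0,0,10,0,0,0,0], grip_force=14)

```text
time: 13.55
tool_pos: [0.4034, -0.1232, 0.2258]
tool_rot: [3.141, 0.0, 1.681]
contact_force: [0.8, -0.3, -2.5]
opening: 0.0262
```

```bash
python3 d.py
```

```text
bars n 69 63 front-up deg -21.1 z@.15 0.112 max fwd 0.129
ball side -1 n 109 fwd 0.049 z 0.184
ball side 1 n 35 fwd 0.042 z 0.18
[ 0.4033 -0.1231  0.2257] [ 0.5 -0.4 -3.5] 13.6 0.026298158815295437
```

jog_arm(rows=[10,0,0,0,0,10,0,0,0,0], grip_force=60)

```text
time: 13.8
tool_pos: [0.4033, -0.1232, 0.2257]
tool_rot: [3.142, 0.0, 1.681]
contact_force: [0.6, -0.1, -3.0]
opening: 0.0255
```

```bash
python3 d.py
```

```text
bars n 114 97 front-up deg -9.2 z@.15 0.103 max fwd 0.133
ball side -1 n 127 fwd 0.097 z 0.134
ball side 1 n 85 fwd 0.103 z 0.139
[ 0.4034 -0.1233  0.2258] [ 0.4  0.3 -2.3] 13.85 0.02553518396041959
```

jog_arm(rows=[10,0,0,0,0,10,0,0,0,0,10,0,0,0,0,10,0,0,0,0,10,0,0,0,0])

```text
time: 14.35
tool_pos: [0.4033, -0.1232, 0.2257]
tool_rot: [3.142, 0.0, 1.681]
contact_force: [-0.5, 0.3, -1.4]
opening: 0.0259
```

```bash
python3 d.py; python3 v2.py c6.png
```

```text
bars n 75 75 front-up deg -26.7 z@.15 0.076 max fwd 0.106
ball side -1 n 27 fwd 0.131 z 0.065
ball side 1 n 12 fwd 0.086 z 0.094
[ 0.4033 -0.1232  0.2257] [ 0.  -0.4 -0.9] 14.4 0.02544929995531702
top [239. 202.   4.] surf [0.423 0.068 0.035]
top [267. 190.   4.] surf [ 0.454 -0.025  0.034]
top [346. 193.  16.] surf [ 0.408 -0.271  0.058]
top [364. 156.  12.] surf [ 0.63  -0.448 -0.317]
scene [317. 180.  11.] surf [ 0.42  -0.267  0.047]
scene [238. 156.  18.] surf [ 0.881 -0.116 -0.024]
scene [278. 151.  17.] surf [ 0.901 -0.356 -0.051]
[ 0.40331033 -0.1232342   0.22571857] [-0.08786422  0.04820729 -1.74951117] 14.5
```

View pics/c6.png

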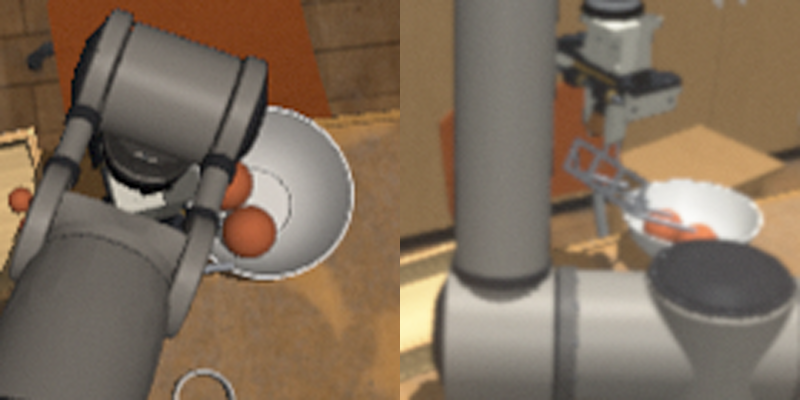

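Both large balls are in the bowl, at left (232,185)/(248,232) and also visible at right. I'll raise the scoop and return it to its place in the tray.

jog_arm(rows=[10,0,0,-10,0,10,0,0,-20,0,10,0,0,-20,0,10,0,0,-5,0,10,12,1.2,0,0,10,26,3.1,0,0,10,26,3.1,0,0,10,26,3.1,0,0,10,26,3.1,0,0,10,26,3.1,0,0,10,26,3.1,0,0,10,26,3.1,0,0,10,26,3.1,0,0,10,26,3.1,0,0,10,26,3.1,0,0,10,26,3.1,0,0,10,26,3.1,0,0,10,26,3.1,0,0,10,18,2,0,0,10,5,0.5,0,0])

```text
time: 16.5
tool_pos: [0.4048, 0.2542, 0.2795]
tool_rot: [-3.139, 0.0, 1.683]
contact_force: [1.0, -1.2, -1.7]
opening: 0.0257
```

```bash
sed -i 's/>.085)&(Q\[...,2\]<.25)/>.05)\&(Q[...,2]<.25)/;s/(l>.05)/(l>.0)/' d.py; python3 d.py; python3 v.py c7.png
```

```text
bars n 367 217 front-up deg -38.4 z@.15 0.109 max fwd 0.107
[0.4049 0.2538 0.2796] [-0.5  1.2 -2.4] 16.55 0.025562411754448865
r 4.2 tray xy 0.0275 0.0 surf [0.423 0.067 0.035]
r 4.2 tray xy 0.1283 -0.0138 surf [ 0.421 -0.033  0.033]
r 4.1 tray xy 0.124 0.02 surf [ 0.453 -0.025  0.038]
r 17.8 tray xy 0.3814 -0.0419 surf [ 0.423 -0.287  0.042]
r 47.2 tray xy 0.3429 0.082 surf [ 0.649 -0.304 -0.323]
[0.40538564 0.25216465 0.28002654] [ 0.46788156  0.21538409 -2.5139409 ] 16.65
```

View pics/c7.png

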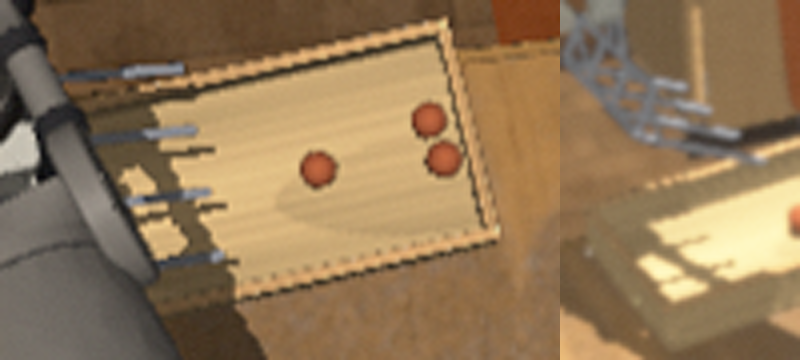

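All three small balls are still in the tray, at (318,168), (428,119) and (443,157). The scoop hangs about 35° front-down above the tray's near end. I'll lower it and let the tips slide out flat.

jog_arm(rows=[10,0,0,10,0,10,0,0,20,0,10,0,0,20,0,10,0,0,20,0,10,0,0,20,0,10,0,0,20,0,10,0,0,12,0,10,0,0,0,0])

```text
time: 17.45
tool_pos: [0.4047, 0.2509, 0.1566]
tool_rot: [-3.137, 0.002, 1.68]
contact_force: [-0.1, 0.3, -1.2]
opening: 0.0258
```

jog_arm(rows=[10,0,0,4,0,10,0,0,5,0,10,0,0,5,0,10,0,0,5,0,10,0,0,5,0,10,0,0,5,0,10,0,0,5,0,10,0,0,5,0,10,0,0,0,0], grip_force=18)

```text
time: 18.35
tool_pos: [0.4058, 0.252, 0.119]
tool_rot: [-3.141, 0.001, 1.682]
contact_force: [1.0, 0.0, 0.1]
opening: 0.0257
```

```bash
python3 d.py; python3 v.py c8.png
```

```text
bars n 371 10 front-up deg 40.8 z@.15 0.257 max fwd 0.033
[0.4057 0.2519 0.1191] [ 0.3  0.2 -1.3] 18.4 0.026220925310842327
r 4.2 tray xy 0.0273 0.0001 surf [0.423 0.068 0.037]
r 4.1 tray xy 0.1283 -0.014 surf [ 0.42  -0.033  0.038]
r 4.3 tray xy 0.123 0.0201 surf [ 0.453 -0.024  0.036]
r 17.8 tray xy 0.3814 -0.0419 surf [ 0.423 -0.287  0.041]
r 47.3 tray xy 0.3434 0.0836 surf [ 0.652 -0.305 -0.327]
[0.40571042 0.25197012 0.1192802 ] [-0.2482465  -0.84762064 -1.14693036] 18.5
```

View pics/c8.png

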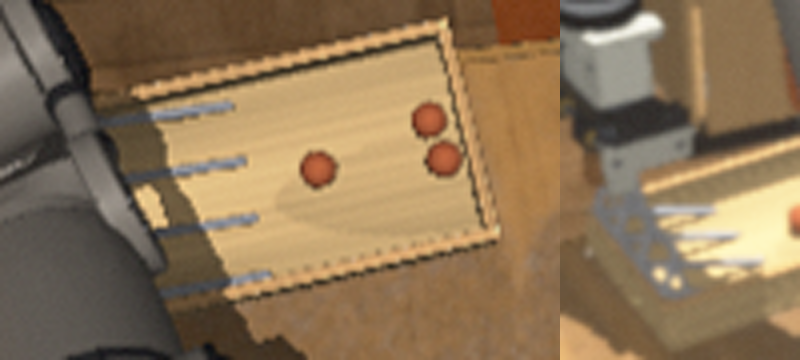

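The tips are on the floor inside both walls and sliding forward. I'll continue down until the scoop is flat.

jog_arm(rows=[10,0,0,5,0,10,0,0,5,0,10,0,0,5,0,10,0,0,5,0,10,0,0,5,0,10,0,0,5,0,10,0,0,5,0,10,0,0,5,0,10,0,0,4,0,10,0,0,2,0,10,0,0,0,0])

```text
time: 19.6
tool_pos: [0.4066, 0.2529, 0.0752]
tool_rot: [3.139, -0.001, 1.681]
contact_force: [2.4, 2.3, 5.0]
opening: 0.0215
```

```bash
python3 v.py c9.png; python3 tilt.py
```

```text
r 4.2 tray xy 0.0273 0.0001 surf [0.423 0.068 0.035]
r 4.2 tray xy 0.1283 -0.0138 surf [ 0.421 -0.033  0.033]
r 4.3 tray xy 0.123 0.0201 surf [ 0.455 -0.025  0.029]
r 17.8 tray xy 0.3814 -0.0419 surf [ 0.423 -0.287  0.044]
r 47.3 tray xy 0.3434 0.0836 surf [ 0.647 -0.302 -0.312]
[0.40684486 0.25298304 0.07484732] [-1.5364242   2.59669946  9.71593089] 19.7
fwd 0.04 n 29 z 0.040
fwd 0.06 n 57 z 0.033
fwd 0.08 n 71 z 0.028
fwd 0.10 n 67 z 0.022
fwd 0.12 n 64 z 0.016
fwd 0.14 n 9 z 0.010
```

View pics/c9.png

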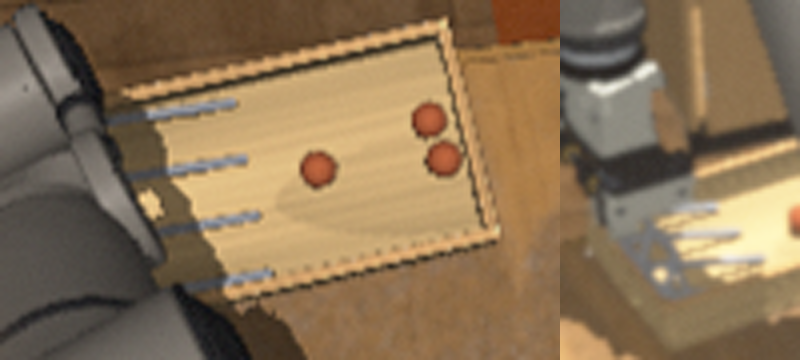

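The tips did not slide any further and the heel is near the end wall, so the handle rode up in the pads. I'll raise it slightly, draw the scoop forward, then lower it again.

jog_arm(rows=[10,0,0,0,0,10,0,0,-5,0,10,0,0,-5,0,10,-5,0,0,0,10,-6,0,0,0,10,-6,0,0,0,10,-6,0,0,0,10,-6,0,0,0,10,0,0,0,0], grip_force=30)

```text
time: 20.6
tool_pos: [0.4092, 0.2227, 0.0836]
tool_rot: [-3.141, 0.0, 1.68]
contact_force: [1.0, 0.4, -1.8]
opening: 0.0212
```

```bash
python3 v.py c10.png; python3 tilt.py; python3 -c "
from h import *;print(observe()['opening'])"
```

```text
r 4.2 tray xy 0.0273 -0.0001 surf [0.424 0.068 0.032]
r 4.2 tray xy 0.1283 -0.0138 surf [ 0.421 -0.033  0.035]
r 4.1 tray xy 0.124 0.02 surf [ 0.454 -0.025  0.033]
r 17.8 tray xy 0.3814 -0.0419 surf [ 0.424 -0.289  0.035]
r 46.8 tray xy 0.345 0.0833 surf [ 0.65  -0.306 -0.323]
[0.40929777 0.22336975 0.08368552] [ 0.20359525  0.33209343 -2.71949315] 20.7
fwd 0.04 n 25 z 0.046
fwd 0.06 n 62 z 0.043
fwd 0.08 n 68 z 0.038
fwd 0.10 n 67 z 0.032
fwd 0.12 n 64 z 0.026
fwd 0.14 n 14 z 0.021
0.021238135755817136
```

jog_arm(rows=[10,0,0,3,0,10,0,0,3,0,10,0,0,3,0,10,0,0,3,0,10,0,0,3,0,10,0,0,3,0,10,0,0,3,0,10,0,0,3,0,10,0,0,0,0], grip_force=10)

```text
time: 21.6
tool_pos: [0.4091, 0.2234, 0.0593]
tool_rot: [-3.141, 0.0, 1.681]
contact_force: [0.4, -1.2, -1.1]
opening: 0.0214
```

```bash
python3 v.py c10.png; python3 tilt.py; python3 -c "
from h import *;print(observe()['opening'])"
```

```text
r 4.2 tray xy 0.0273 0.0001 surf [0.423 0.068 0.036]
r 4.3 tray xy 0.1274 -0.0135 surf [ 0.421 -0.032  0.036]
r 4.2 tray xy 0.1242 0.0198 surf [ 0.453 -0.025  0.036]
r 17.8 tray xy 0.3814 -0.0419 surf [ 0.422 -0.286  0.048]
r 47.3 tray xy 0.3434 0.0836 surf [ 0.649 -0.303 -0.316]
[0.4090641  0.22333769 0.05946323] [ 0.64197982 -0.28193649 -1.68100311] 21.7
fwd 0.04 n 21 z 0.029
fwd 0.06 n 50 z 0.027
fwd 0.08 n 61 z 0.023
fwd 0.10 n 66 z 0.019
fwd 0.12 n 63 z 0.016
fwd 0.14 n 46 z 0.011
0.02134669635217467
```

jog_arm(rows=[10,0,0,3,0,10,0,0,3,0,10,0,0,3,0,10,0,0,2,0,10,0,0,0,0], grip_force=8)

```text
time: 22.2
tool_pos: [0.4091, 0.2234, 0.0483]
tool_rot: [-3.141, 0.0, 1.681]
contact_force: [0.2, 0.3, -1.4]
opening: 0.0215
```

```bash
python3 v.py c10.png; python3 tilt.py; python3 -c "
from h import *;print(observe()['opening'])"
```

```text
r 4.2 tray xy 0.0275 0.0 surf [0.423 0.067 0.036]
r 4.2 tray xy 0.1283 -0.0138 surf [ 0.421 -0.033  0.036]
r 4.2 tray xy 0.1242 0.0198 surf [ 0.453 -0.025  0.039]
r 17.8 tray xy 0.3814 -0.0419 surf [ 0.423 -0.287  0.042]
r 47.3 tray xy 0.3434 0.0836 surf [ 0.648 -0.303 -0.316]
[0.40900596 0.22337266 0.04846159] [ 1.50831613  0.60781657 -1.49475767] 22.3
fwd 0.04 n 15 z 0.026
fwd 0.06 n 49 z 0.022
fwd 0.08 n 56 z 0.018
fwd 0.10 n 63 z 0.017
fwd 0.12 n 65 z 0.014
fwd 0.14 n 66 z 0.012
fwd 0.16 n 6 z 0.010
0.021161617400368295
```

jog_arm(rows=[24,0,0,0,0,30,0,0,0,0,50,0,0,0,0,80,0,0,0,0,80,0,0,0,0,80,0,0,0,0,80,0,0,0,0,80,0,0,0,0,80,0,0,-10,0,80,0,0,-25,0,80,0,0,-40,0,80,0,0,-40,0,80,0,0,-40,0,80,0,0,-20,0,80,30,0,0,0,80,40,0,0,0,80,40,0,0,0,80,40,0,0,0,80,20,0,0,0,80,0,0,0,0])

```text
time: 24.3
tool_pos: [0.3897, 0.3947, 0.224]
tool_rot: [3.141, -0.001, 1.684]
contact_force: [-0.8, -0.8, -0.1]
opening: 0.0801
```

```bash
python3 v.py c11.png; cat >> t2.py <<'E'
from h import *
s=np.load('s.npz');a=s['a']
P,u,v=cloud('top',s['da']);hsv=cv2.cvtColor(a,cv2.COLOR_RGB2HSV)
t=np.array([.112,-.994]);n=np.array([.994,.112]);c=np.array([.4232,.0951])
l=(P[...,:2]-c)@t;y=(P[...,:2]-c)@n
m=(hsv[...,1]<70)&(abs(l)<.14)&(abs(y)<.082)&(P[...,2]<.07)
for d in np.arange(-.14,.1,.02):
    k=m&(l>=d)&(l<d+.02)
    if k.sum()>3: print('tx %.2f n %d z %.3f'%(d+.01,k.sum(),np.median(P[...,2][k])))
w=(P[...,2]>.085)&(P[...,2]<.13)&(abs(y)<.03)&(l>-.19)&(l<-.09)
if w.sum(): print('handle top z',np.percentile(P[w][:,2],[50,95]),l[w].mean(),y[w].mean())
f=lambda i,W,H:cv2.resize(i,(W,H),interpolation=cv2.INTER_CUBIC)
o=np.vstack([f(a[150:250,160:400],768,320),f(s['b'][140:240,130:370],768,280)]);cv2.imwrite('pics/fin.png',o[:,:,::-1])
E
python3 t2.py; python3 bowl.py
```

```text
r 4.2 tray xy 0.0275 -0.0 surf [0.424 0.067 0.032]
r 4.1 tray xy 0.1283 -0.014 surf [ 0.421 -0.033  0.036]
r 4.3 tray xy 0.123 0.0201 surf [ 0.454 -0.024  0.034]
r 17.8 tray xy 0.3814 -0.0419 surf [ 0.422 -0.286  0.047]
r 46.8 tray xy 0.345 0.0833 surf [ 0.649 -0.305 -0.318]
[0.39021896 0.39216042 0.22387942] [ 0.11089269 -0.63288071 -0.10176851] 24.4
tx -0.11 n 141 z 0.053
tx -0.09 n 95 z 0.017
tx -0.07 n 66 z 0.011
tx -0.05 n 62 z 0.012
tx -0.03 n 63 z 0.011
tx -0.01 n 65 z 0.011
tx 0.01 n 62 z 0.011
tx 0.03 n 12 z 0.011
handle top z [0.10058817 0.10605619] -0.1387310744714728 -0.0036403383298257335
bowl [ 0.42261479 -0.29069519  0.0939003 ] 377 377 [ 0.32635866 -0.3897366 ] [ 0.51905228 -0.19430412]
```

View pics/fin.png

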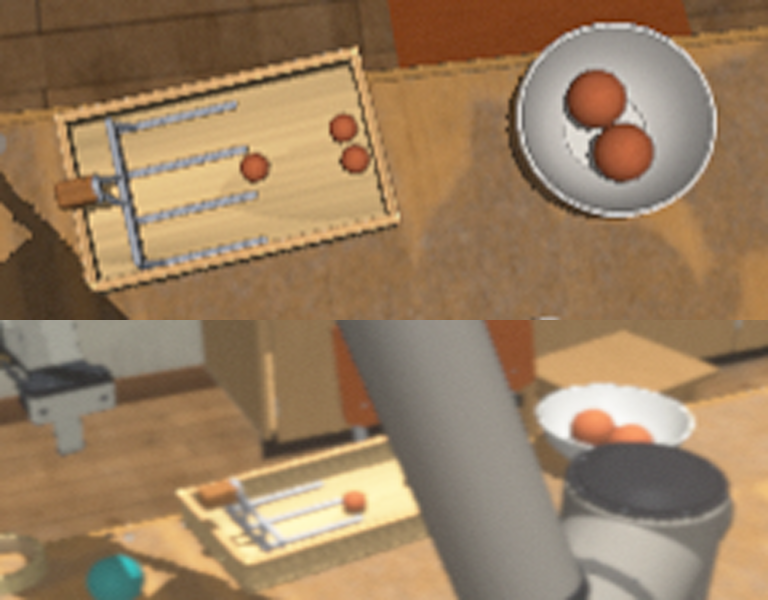

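The final view shows everything in place, so I'm handing in:
- **Large balls:** both in the bowl, at (597,97) and (623,152).
- **Small balls:** all three in the tray, at (255,167), (343,127) and (355,158).
- **Scoop:** lying flat in the tray.
- **Bowl:** not moved.

```bash
python3 -c "
from cell import hand_in;print(hand_in())"
```

```text
the job is handed in; nothing more can be done
None
```

I scooped both large balls out of the tray and tipped them into the white bowl, then laid the scoop back in the tray. The job was handed in at about 24 s; the limit is 61 s.

**How it went:**
- **Scooping:** I slid the scoop under the balls and tilted its front up about its heel. The two large balls stayed in the outer slots when I lifted it.
- **Tipping:** The arm could not tilt the tool, so I eased the grip over the bowl and let the scoop's front droop. It dropped faster than planned, to more than 20° front-down instead of the 10–15° I wanted. The front ended up very low over the bowl, and I did not check for contact with it.
- **Laying down:** On the first try the tips stopped sliding, the heel came up near the end wall, and the handle slipped in the fingers. I lifted it slightly, moved it forward and lowered it again.

**Last checks:**
- **Large balls:** both are in the bowl.
- **Bowl:** its measured centre shifted by about 0.1 mm, so it was not shoved.
- **Small balls:** all three are in the tray, within about 1 mm of where they started.
- **Scoop:** it lies flat in the tray, clear of the bowl. Its bar tops read an even 11 mm; the stated dimensions give 14 mm, a small depth offset.
- **Arm:** the gripper is open and touching nothing.
- **Tape roll and turquoise ball:** I did not go near either, and I did not re-measure them.

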